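# Feel the plate gap of a bench analyser with a taper gauge

### The arm

A 6-joint arm with a two-finger parallel gripper is mounted at the origin on the work surface. World frame = base frame: x ahead of the robot, y to its left, z up, the work surface at z = 0. Lengths are in m, angles in rad, forces in N, time in s.
With the tool pointing down it reaches from about 0.275 to 0.725 m from the base axis. Payload 15.9 kg.
Tool frame: the origin (TCP) lies midway between the tips of the shut fingers; the grasp point (between the pads) lies r.grasp_offset behind it (r.grasp_offset is the distance from the TCP to the grasp point, in m); z points along the fingers, y is the direction in which the jaws open and shut (so a half turn about z gives the same grasp; the last joint's range is limited). The gripper opens to 85 mm and grips with 20 to 120 N. Pads are 22 mm wide; open, the fingers measure 114 mm over their backs; the gripper's body (76 mm by 85 mm) begins 54 mm behind the grasp point. The pads swing forward as they close: fully open they stand 13 mm farther back than shut.
Start: joints at [-1.345, 0.213, -0.034, 1.323, 0, 1.571], TCP at [0.112, -0.487, 0.231] pointing down, gripper open.
Joint ranges: [-2.98, 2.98], [-0.74, 1.72], [-1.14, 1.35], [-2.1, 2.04], [-1.57, 1.44], [-3.14, 3.14]. Speed limits (rad/s): [1.89, 1.89, 2.39, 2.57, 3.14, 3.14].

### API

Orientations are given as a unit quaternion [x, y, z, w].
In Python, from bench import r gives the robot as it stands.
- The arm moves only by the tool arm_command, never from a script. Its argument "moves" is one flat list of numbers, 7 for each row, row after row: the shift along the tool's x, y, z in mm, then the turn, a rotation vector about the tool's x, y, z in degrees, then the finger opening in mm, from 0 to 85.4. A call has 1 to 8 rows; each row is the pose to reach, as a shift and turn from the pose commanded when the call began, along the tool's axes at that moment; what a row does not reach only later rows make up. A row lasts 1/12 s, in which the tool goes at most 41.7 mm and 7.16 degrees, less where a joint would pass 70% of its speed; a pose out of reach is approached as far as the arm can. A call with a gripper value outside its range is refused whole. The fingers move at their own pace and stop on an object; "grip_force" is the grip in N (left out, the last holds). Time passes only in rows, so rows that repeat a pose let the fingers close. It gives the time, the measured TCP pose, the force and the opening at its end, in the units of the state.
- r.get_obs(): the state, without advancing time (a new reading comes with each control period).
- r.capture(name): name is "scene" or "top" or "wrist"; returns (picture, depth): 480x640x3 uint8, blue, green, red; 480x640 float32, m along the optical axis (not along the pixel's ray), 0 where there is no reading.
- r.camera_model(name): a dict with "fov_y" (degrees; the focal length in pixels is half the picture's height over the tangent of half this angle, whatever the lens; pixels are square), "cx", "cy" (the principal point, pixels), "xyz" and "orientation" of the camera in the world. Camera axes: x right, y down, z forward; pixel columns grow to the right and rows downward; lengths in m; the calibration is good to about 2 mm. A picture is of the moment at which its call begins: read the wrist's pose just before it. camera_model takes no time and is no camera call; for the wrist camera it gives the pose at the moment of the call.
- r.sign_off(): hands the job in, once; it reports no verdict.
Trained networks look in the newest picture that a camera, given by its name, has taken for a name from the list of things; names that differ only in an ending like _2 or _b are one class to them, and where a whole thing is asked for, a point or a joint stands for the part that bears it (a point fixed in the world has none). Each returns a list of dicts, best first, with "score" (0 to 1); they miss things now and then, are a little off and sometimes report something else, mostly with a low value. They report only what shows in the picture. A call takes as long as a camera call. They do not tell look-alikes from the thing itself.
- r.recognise(query, camera): "pixel" ([column, row] in pixels, amid what is visible of it).
- r.regions_of(query, camera): "mask" (480x640 bool, what is visible of it) and "pixel" ([column, row] in pixels, amid what is visible of it).
- r.pinpoint(query, camera): "pixel" ([column, row] in pixels: a listed point, or the origin of a listed thing).
The state is a dict: "time": time; "qpos": joint angles; "qvel": joint speeds; "joint_efforts": joint torques, N m; "tcp_pos": TCP position; "orientation": TCP orientation; "ft_force": force on the tool from outside, world axes, zero at the start; "moment": the same for the moment, N m; "grip_width": finger opening in m.
Only numpy, scipy, OpenCV 4.12 (cv2) and the standard library are available. Lean on these libraries where they do the work, as an engineer would, in place of code of your own. Each camera call takes 0.05 s, during which the arm holds its last target.

### The job

Swing the analyser's front door wide open by its handle, then pick up the taper gauge and slide its blade, level and on edge, tip first into the gap between the two upright plates in the bay until it just drags snugly on both, without forcing the plates apart. Stop there and finish still holding the gauge at that depth: do not let go, the gauge being carried only by your grip and the plates. Leave the door open and the other things on the bench alone.

Things in the scene. Friction and masses are not known exactly. Their poses are not given: they have to be found in the camera images.
- analyser: the fixed white bench instrument: housing 400 wide (y), 240 deep (x), 120 tall, with an open-topped bay 180 wide and 150 deep in its front, closed in front by the door; a short steel furnace stands on its top at the left rear. Origin on the bench under the middle of the bay's front; x points into the bay (away from the robot), z up.
- door_handle (a point): middle of the door's grip bar: level steel bar 10 mm thick, 70 mm long, parallel to the door, its axis 48 mm in front of the door's outer face (free space between), 100 mm above the bench, thin stems at its ends. Axes turn with the door: y along the bar, z up, x towards the panel. It can be pinched from above, one finger either side.
- door_hinge (a point): point on the door's upright hinge axis, at the height of the grip bar. The hinge is at the door's left (+y) edge seen from the robot; the middle of the grip bar is 155 mm along the door from it.
- door (a joint): door angle in rad: 0 shut, grows as the door swings out towards the robot (clockwise from above), stop at 1.9. Light, stays where it is left. Door: white panel 200 wide, 108 tall, 12 thick, top edge 118 mm above the bench.
- gap_mouth (a point): middle of the front end of the gap between the two upright steel plates in the bay, 18 mm behind the bay's front and 75 mm above the bench, half-way up the plates (true to 1 mm sideways). x points level into the gap, square to the shut door; y to the left, z up. Flared lips before the mouth reach 13 mm towards the robot and 7 mm to either side.
- cell: aluminium carriage of the two plates, which are 60 mm long and 60 tall (45 to 105 mm above the bench), 3.6 to 5.6 mm apart, differing each time. A bar bridges the gap at 112 to 122 mm height from 25 mm behind the mouth. It floats sideways 6 mm either way on soft springs (0.08 N/mm) and so centres itself on the blade. Origin on the bench under the mouth.
- pressure_plate: left (+y) plate, sprung: yields to the left 1 mm per 4 N. Friction with the blade is about 0.6, so sliding the blade takes about 1.2 times its force on one plate. Snug is a push of about 3 to 8 N; 5 N is right. The push rises by about 0.26 N per mm of depth once both plates touch. Origin on the bench under the mouth.
- set_plate: right (-y) plate, set by a screw: does not yield. Origin on the bench under the mouth.
- gauge: taper gauge, loose on the bench, standing upright: aluminium block handle 70 long (x), 24 wide (y), 44 tall, with a steel blade on edge sticking 110 mm out of its front (+x) end. Origin under the middle of the handle; x points along the blade to its tip. About 0.13 kg.
- gauge_grip (a point): centre of the gauge's handle, 22 mm above its underside; same axes as the gauge. Take it across y (24 mm).
- gauge_tip (a point): middle of the blade's tip: 145 mm ahead (+x) of the handle's centre and 8 mm lower. The blade is 20 mm tall (10 mm above and below this point) and 2.5 mm thick at the tip, thickening evenly to 8.5 mm at the handle, both faces alike.
- jar: bystander, leave alone: capped sample jar, 56 mm across, 75 tall; origin at the centre of its underside
- crucible: bystander, leave alone: small white ceramic cup; origin at the centre of its underside
- screwdriver: bystander, leave alone: screwdriver, 170 long; origin at the centre of its underside (handle end to -x)
- vial: bystander, leave alone: small amber bottle, 28 mm across, 60 tall; origin at the centre of its underside
- spatula: bystander, leave alone: steel spatula, 180 long; origin at the centre of its underside (handle end to -x)
- dish: bystander, leave alone: shallow glass dish, 80 mm across; origin at the centre of its underside
- weight: bystander, leave alone: brass weight with a knob, 36 mm across, 46 tall; origin at the centre of its underside
There are look-alikes about, which are no part of the job. Leave any orange or yellow look-alike of the gauge alone.

How it is judged:
By the outcome, as a careful person would: the job done as asked, in the order asked, and still so for the second after the job is handed in, while the arm keeps its last pose, push and grip.
It also fails if it takes over 72 s, if anything falls off the work surface, if the arm or the gripper's body presses on something with over 40 N, if the wrist force passes 120 N, or if a joint passes its speed limit or range.

## Working session

There is one attempt and no reset: what is moved stays moved. The work goes in short steps, Python scripts to look and compute and a tool call to move; the robot and the scene stay as the last step left them, time stands still between calls to the robot, and variables do not carry over. Pictures are saved under pics/ and viewed, and the job is handed in when it is done.

Besides the shell and the picture viewer there is one more tool, called after "Request:" by a JSON object that holds its "name" and its "arguments", one argument or row to a line. arm_command: Moves the arm, as the interface text tells. Its arguments: {"type":"object","properties":{"moves":{"type":"array","items":{"type":"number"}},"grip_force":{"type":"number"}},"required":["moves"]}

```bash
ls; mkdir -p pics
cat > h.py <<'E'
import numpy as np, cv2
from scipy.spatial.transform import Rotation as R
from bench import r
def K(n):
    m=r.camera_model(n); f=240/np.tan(np.radians(m["fov_y"])/2); return m,f
def ray(n,px,m=None):
    m,f=K(n) if m is None else m
    d=np.array([(px[0]-m["cx"])/f,(px[1]-m["cy"])/f,1.0]); 
    return np.array(m["xyz"]),R.from_quat(m["orientation"]).as_matrix()@d
def at_z(n,px,z,m=None):
    o,d=ray(n,px,m); return o+d*(z-o[2])/d[2]
def at_d(n,px,dep,m=None):
    o,d=ray(n,px,m); return o+d*dep
def proj(n,p,m=None):
    m,f=K(n) if m is None else m
    c=R.from_quat(m["orientation"]).as_matrix().T@(np.array(p)-np.array(m["xyz"]))
    return c[0]/c[2]*f+m["cx"],c[1]/c[2]*f+m["cy"]
def cloud(n,dep,m=None):
    m,f=K(n) if m is None else m
    v,u=np.mgrid[0:480,0:640]
    c=np.stack([(u-m["cx"])/f*dep,(v-m["cy"])/f*dep,dep],-1)
    return c@R.from_quat(m["orientation"]).as_matrix().T+np.array(m["xyz"])
E
python3 - <<'E'
from h import *
print(r.get_obs(), r.grasp_offset)
for n in ["scene","top","wrist"]:
    m=K(n); print(n,m)
    p,d=r.capture(n); cv2.imwrite(f"pics/{n}0.png",p); np.save(f"{n}0.npy",d)
    if n=="wrist": continue
    for q in ["door_handle","door_hinge","gap_mouth","gauge_grip","gauge_tip"]:
        for x in r.pinpoint(q,n)[:4]:
            u,v=map(int,x["pixel"]); print(q,np.round(x["pixel"],1),round(x["score"],2),np.round(at_d(n,x["pixel"],d[v,u],m),3))
E
```

```text
pics
{'time': 0.0, 'qpos': array([-1.34499122e+00,  2.13371942e-01, -3.50398668e-02,  1.32351092e+00,
       -1.07321882e-05,  1.57083976e+00]), 'qvel': array([-0.00050308, -0.00168076, -0.00087645,  0.00063704, -0.0007602 ,
       -0.00014277]), 'joint_efforts': array([-1.98410431e-03, -6.86156273e+01,  4.87125564e+01,  1.72420114e-02,
       -7.82654547e-05,  4.15808563e-05]), 'tcp_pos': array([ 0.11186673, -0.48697908,  0.23081591]), 'orientation': array([ 9.93635562e-01,  1.12641252e-01, -6.87959893e-05, -5.59010044e-04]), 'ft_force': array([0.16755904, 0.05961578, 1.01874809]), 'moment': array([ 0.06276436,  0.03473559, -0.02817081]), 'grip_width': 0.08539954521718435} 0.0187
scene ({'fov_y': 44.49135143489757, 'cx': 314.6610161039127, 'cy': 245.80957855080604, 'xyz': array([1.39201005, 0.13053777, 1.15304203]), 'orientation': array([ 0.58390608,  0.73481535, -0.26502427, -0.221048  ])}, np.float64(586.7645010948976))
door_handle [292.2 267.8] 0.93 [ 0.517 -0.106  0.003]
door_hinge [346.8 294.8] 0.82 [0.651 0.051 0.12 ]
gap_mouth [300.7 304.9] 0.55 [ 0.701 -0.04   0.121]
gap_mou
[... 879 characters left out ...]
8 163.6] 0.62 [ 0.656 -0.042  0.087]
gauge_grip [241.3 295.3] 0.98 [0.361 0.146 0.043]
gauge_grip [527.8 222.6] 0.82 [ 0.521 -0.521  0.043]
gauge_grip [431.8 327.5] 0.8 [ 0.284 -0.284  0.043]
gauge_grip [323.4 169.6] 0.71 [ 0.634 -0.045  0.113]
gauge_tip [286.8 340.2] 0.79 [ 0.257  0.046 -0.002]
gauge_tip [429.7 392.5] 0.68 [ 0.138 -0.28   0.009]
gauge_tip [443.8 191.8] 0.6 [ 0.609 -0.341 -0.002]
gauge_tip [582.5 204.9] 0.6 [ 0.57  -0.678  0.001]
wrist ({'fov_y': 58.84915764249677, 'cx': 321.60836223947086, 'cy': 234.7182253297395, 'xyz': array([ 0.17809973, -0.47382813,  0.37370699]), 'orientation': array([ 0.77547844, -0.61691817, -0.08385394,  0.10494603])}, np.float64(425.5044826320784))
```

View pics/top0.png

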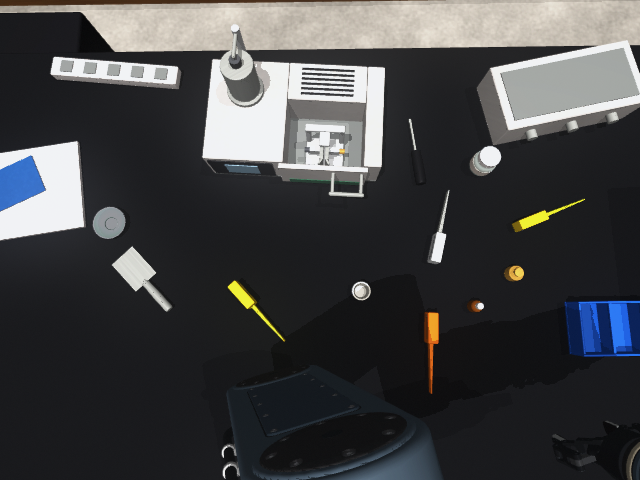

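View pics/scene0.png

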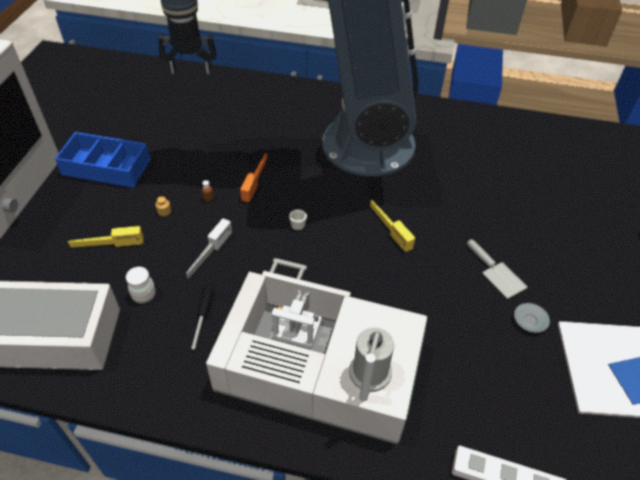

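View pics/wrist0.png

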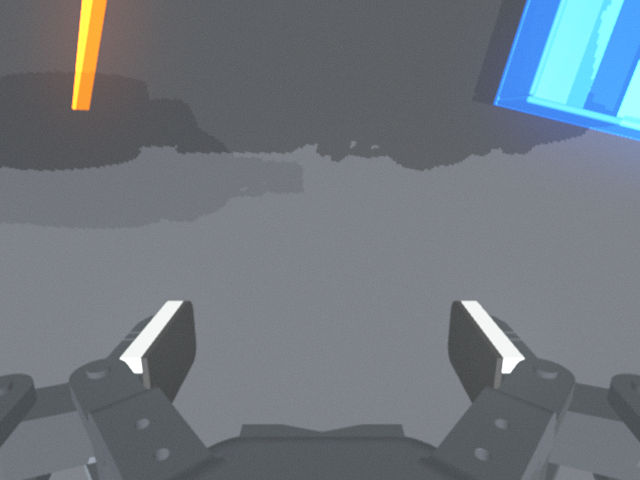

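Run:
```python
from h import *
p=cv2.imread("pics/top0.png"); d=np.load("top0.npy"); C=cloud("top",d)
cv2.imwrite("pics/c1.png",cv2.resize(p[110:210,260:400],None,fx=5.5,fy=5.5,interpolation=cv2.INTER_CUBIC))
for v in range(164,200,3):
    print(v,[f"{C[v,u,0]:.3f},{C[v,u,1]:.3f},{C[v,u,2]:.3f}" for u in (280,300,310,330,345,362,375)])
# gauge
m=(np.abs(np.arange(640)[None]-441)<22)&(np.abs(np.arange(480)[:,None]-225)<42)&(p.min(2)>110)
P=C[m]; print(len(P))
h=P[(P[:,2]>.03)]; b=P[(P[:,2]<.03)&(P[:,2]>.008)]
for Q in (h,b):
    if len(Q)<5: continue
    rect=cv2.minAreaRect((Q[:,:2]*1000).astype(np.float32)); print(len(Q),Q.mean(0),rect, np.median(Q[:,2]))
```

```text
164 ['0.647,0.051,0.117', '0.646,0.006,0.117', '0.672,-0.013,0.037', '0.672,-0.061,0.034', '0.679,-0.099,0.012', '0.659,-0.135,0.073', '0.644,-0.160,0.117']
167 ['0.640,0.051,0.117', '0.639,0.006,0.119', '0.640,-0.016,0.115', '0.639,-0.060,0.116', '0.638,-0.093,0.118', '0.637,-0.131,0.117', '0.637,-0.160,0.117']
170 ['0.639,0.052,0.100', '0.635,0.007,0.108', '0.634,-0.016,0.112', '0.631,-0.060,0.117', '0.631,-0.093,0.119', '0.631,-0.131,0.116', '0.637,-0.162,0.094']
173 ['0.640,0.055,0.074', '0.636,0.008,0.084', '0.634,-0.015,0.088', '0.631,-0.060,0.096', '0.628,-0.094,0.103', '0.627,-0.131,0.107', '0.637,-0.164,0.073']
176 ['0.653,0.062,0.005', '0.636,0.010,0.060', '0.635,-0.014,0.062', '0.630,-0.060,0.075', '0.629,-0.095,0.077', '0.621,-0.132,0.103', '0.637,-0.167,0.047']
179 ['0.648,0.063,-0.003', '0.635,0.011,0.040', '0.634,-0.013,0.042', '0.632,-0.061,0.043', '0.629,-0.096,0.054', '0.614,-0.132,0.102', '0.637,-0.170,0.024']
182 ['0.639,0.063,-0.000', '0.638,0.013,0.000', '0.634,-0.012,0.016', '0.630,-0.061,0.026', '0.626,-0.096,0.037', '0.607,-0.131,0.102', '0.635,-0.172,0.001']
[... 439 characters left out ...]
', '0.587,-0.131,0.100', '0.613,-0.172,0.000']
194 ['0.609,0.063,-0.001', '0.607,0.013,0.003', '0.608,-0.011,-0.002', '0.581,-0.059,0.100', '0.578,-0.092,0.110', '0.579,-0.130,0.103', '0.605,-0.171,0.003']
197 ['0.601,0.063,-0.002', '0.600,0.013,0.000', '0.601,-0.011,-0.004', '0.599,-0.061,0.001', '0.599,-0.097,-0.000', '0.573,-0.130,0.102', '0.599,-0.172,-0.005']
420
307 [ 0.46522411 -0.30688889  0.04963346] ((396.37774658203125, -198.74395751953125), (59.50065231323242, 323.7119445800781), 32.54286193847656) 0.04299118983348693
110 [ 0.54726397 -0.33015019  0.02301832] ((555.4957275390625, -333.34124755859375), (8.103187561035156, 105.9041976928711), 74.53619384765625) 0.023051529113816915
```

View pics/c1.png

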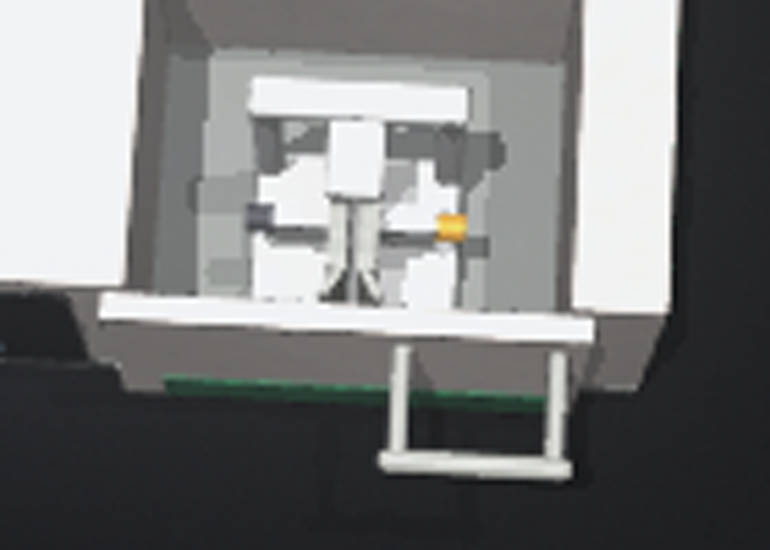

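Run:
```python
from h import *
p=cv2.imread("pics/top0.png"); d=np.load("top0.npy"); m=K("top"); C=cloud("top",d,m)
f=lambda x,y:(260+(x+.5)/5.5-.5,110+(y+.5)/5.5-.5)
L=lambda n,x,y,z:print(n,np.round(at_z("top",f(x,y),z,m),4))
L("doorL back",103,293,.118);L("doorR back",595,319,.118)
L("doorL",100,317,.118);L("doorR",593,343,.118)
L("barL",380,463,.1);L("barR",572,470,.1)
L("gapfront",352,275,.105);L("gapback",356,200,.105)
L("housRfl",575,309,.12);L("housRfr",665,313,.12);L("hLr",125,288,.12)
# yaw of housing from depth: top face pts z .11-.13 right wall edge
msk=(np.abs(C[...,2]-.12)<.004)&(C[...,0]>.645)&(C[...,0]<.9)&(C[...,1]>-.25)&(C[...,1]<.3)&(p.min(2)>190)
cn,_=cv2.findContours(msk.astype(np.uint8),cv2.RETR_EXTERNAL,cv2.CHAIN_APPROX_NONE)
Q=(C[msk][:,:2]*1000).astype(np.float32);print(cv2.minAreaRect(Q))
hsv=cv2.cvtColor(p,cv2.COLOR_BGR2HSV)
k=(p.min(2)>110); k[:,:420]=0;k[:,460:]=0;k[:185]=0;k[270:]=0
h=C[k&(np.abs(C[...,2]-.044)<.006)][:,:2]; print(len(h),cv2.minAreaRect((h*1000).astype(np.float32)))
b=C[k&(np.abs(C[...,2]-.022)<.008)&(C[...,0]>.5)]; print(cv2.fitLine(b[:,:2].astype(np.float32),cv2.DIST_HUBER,0,.01,.01).ravel(), b[:,0].min(),b[:,0].max(),np.median(b[:,2]))
for q in ["gauge","door"]:
  for x in r.regions_of(q,"top"): print(q,x["pixel"],x["score"],x["mask"].sum())
```

```text
doorL back [0.6494 0.0544 0.118 ]
doorR back [ 0.6356 -0.1436  0.118 ]
doorL [0.6393 0.0556 0.118 ]
doorR [ 0.6256 -0.1425  0.118 ]
barL [ 0.5819 -0.0564  0.1   ]
barR [ 0.5779 -0.1342  0.1   ]
gapfront [ 0.6599 -0.0461  0.105 ]
gapback [ 0.692  -0.0482  0.105 ]
housRfl [ 0.6393 -0.1355  0.12  ]
housRfr [ 0.6371 -0.1716  0.12  ]
hLr [0.6507 0.0453 0.12  ]
((766.7570190429688, 17.998367309570312), (398.16522216796875, 244.33187866210938), 86.27850341796875)
303 ((466.5019836425781, -308.98638916015625), (24.369985580444336, 70.06086730957031), 75.31794738769531)
[ 0.9675875  -0.25253603  0.547264   -0.3301502 ] 0.5042943258014476 0.6070954776119482 0.023051529113816915
gauge [430.7, 336.1] 0.85 702
gauge [244.5, 300.6] 0.84 502
gauge [438.9, 241.4] 0.77 466
gauge [529.3, 219.1] 0.64 362
door [331.3, 173.7] 0.59 1802
```

```bash
cat >> h.py <<'E'
def down(a): # tool pointing down with tool x at world angle a deg; jaw y at a-90
    a=np.radians(a); x=np.array([np.cos(a),np.sin(a),0]); z=np.array([0,0,-1.]); return R.from_matrix(np.stack([x,np.cross(z,x),z],1))
def rel(pos,a,o=None):
    o=o or r.get_obs(); R0=R.from_quat(o["orientation"])
    t=R0.inv().apply(np.array(pos)-o["tcp_pos"])*1000
    rv=(R0.inv()*down(a)).as_rotvec(degrees=True)
    return np.round(t,1),np.round(rv,1)
def st():
    o=r.get_obs(); m=R.from_quat(o["orientation"]).as_matrix()
    print("t%.2f"%o["time"],"tcp",np.round(o["tcp_pos"]*1000,1),"a %.2f tilt %s"%(np.degrees(np.arctan2(m[1,0],m[0,0])),np.round(m[:2,2],4)),"F",np.round(o["ft_force"],2),"M",np.round(o["moment"],2),"w %.1f"%(o["grip_width"]*1000),"q",np.round(o["qpos"],2)); return o
E
python3 -c "
from h import *
st(); print(rel([.4,-.25,.231],65)); print(rel([.58,-.0955,.2],86.2))"
```

```text
t0.75 tcp [ 111.9 -487.3  231.3] a 12.93 tilt [-0. -0.] F [ 0.26  0.24 -0.69] M [ 0.01 -0.03  0.  ] w 85.2 q [-1.35  0.21 -0.03  1.32 -0.    1.57]
(array([ 3.339e+02, -1.668e+02,  3.000e-01]), array([  0. ,   0. , -52.1]))
(array([ 543.9, -277.1,   31.3]), array([  0. ,   0. , -73.3]))
```

Request:
{"name": "arm_command", "arguments": {
  "moves": [40,-20,0,0,0,-7,45,80,-40,0,0,0,-14,45,120,-60,0,0,0,-21,45,160,-80,0,0,0,-28,45,200,-100,0,0,0,-35,45,240,-120,0,0,0,-42,45,280,-140,0,0,0,-49,45,320,-160,0,0,0,-56,45]
}}

```text
time: 1.42
tcp_pos: [0.3704, -0.2736, 0.2315]
orientation: [0.823, 0.568, 0.0, 0.0]
ft_force: [1.4, -1.4, 0.6]
grip_width: 0.045
```

```bash
python3 -c "
from h import *
st(); print(rel([.55,-.0955,.2],130))"
```

```text
t1.42 tcp [ 370.4 -273.6  231.5] a 69.28 tilt [ 0.0004 -0.0004] F [ 1.41 -1.37  0.61] M [-0.09 -0.    0.04] w 45.0 q [-0.64  0.13 -0.13  1.31 -0.    1.3 ]
(array([230.1, 105. ,  31.6]), array([  0. ,   0. , -60.7]))
```

Request:
{"name": "arm_command", "arguments": {
  "moves": [29,13,0,0,0,-7,40,58,26,0,0,0,-14,40,87,39,0,0,0,-21,40,115,52,5,0,0,-28,40,144,65,10,0,0,-35,40,172,78,15,0,0,-42,40,200,91,20,0,0,-49,40,225,103,25,0,0,-56,40]
}}

```text
time: 2.08
tcp_pos: [0.5472, -0.1007, 0.206]
orientation: [0.459, 0.888, 0.0, 0.0]
ft_force: [-0.3, -0.4, 0.2]
grip_width: 0.0398
```

Request:
{"name": "arm_command", "arguments": {
  "moves": [0,0,0,0,0,-7,40,0,0,0,0,0,-14,40,0,0,0,0,0,-21,40,0,0,0,0,0,-28,40,0,0,0,0,0,-35,40,0,0,0,0,0,-42,40,0,0,0,0,0,-49,40,0,0,0,0,0,-56,40]
}}

```text
time: 2.75
tcp_pos: [0.5461, -0.1023, 0.2063]
orientation: [-0.011, 1.0, 0.0, -0.0]
ft_force: [0.8, -0.2, -0.1]
grip_width: 0.0401
```

Run:
```python
from h import *
o=st(); print(rel([.58,-.0955,.16],-93.8))
m=K("wrist"); p,d=r.capture("wrist"); cv2.imwrite("pics/w1.png",p)
for q in ["door_handle","door_hinge","gap_mouth"]:
    for x in r.pinpoint(q,"wrist")[:2]: print(q,x["pixel"],x["score"],at_z("wrist",x["pixel"],{"g":.075}.get(q[0],.1),m))
```

```text
t2.75 tcp [ 546.1 -102.3  206.3] a -178.71 tilt [-0.0001  0.    ] F [ 0.83 -0.24 -0.09] M [ 0.06 -0.02  0.03] w 40.1 q [-0.19  0.33  0.06  1.3   0.   -0.21]
(array([-34.1,   6. ,  46.3]), array([  0. ,  -0. , -84.9]))
door_handle [329.1, 290.8] 0.69 [ 0.58443541 -0.0981236   0.1       ]
gap_mouth [394.7, 379.3] 0.59 [ 0.66416854 -0.047075    0.075     ]
```

View pics/w1.png

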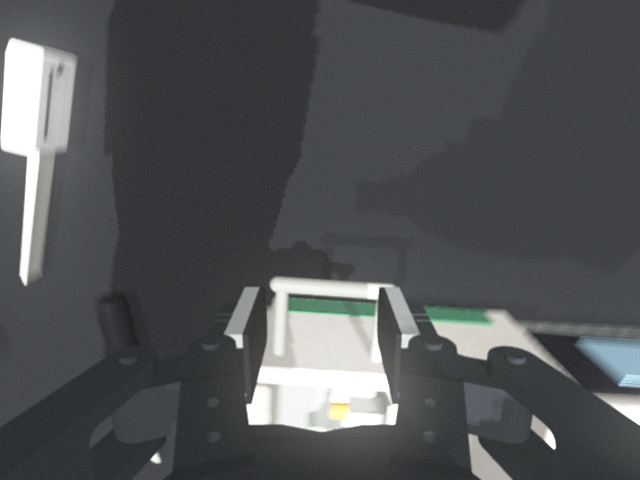

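Request:
{"name": "arm_command", "arguments": {
  "moves": [-4,1,0,0,0,-7,40,-9,1,0,0,0,-14,40,-13,2,0,0,0,-21,40,-17,3,0,0,0,-28,40,-22,4,0,0,0,-35,40,-26,5,0,0,0,-42,40,-30,5,0,0,0,-49,40,-36,5,0,0,0,-56,40]
}}

```text
time: 3.62
tcp_pos: [0.5821, -0.0967, 0.2063]
orientation: [-0.477, 0.879, 0.0, -0.0]
ft_force: [0.1, -0.2, -0.2]
grip_width: 0.0401
```

Request:
{"name": "arm_command", "arguments": {
  "moves": [0,0,0,0,0,-7,40,0,0,0,0,0,-14,40,0,0,0,0,0,-21,40,0,0,0,0,0,-28.5,40,0,0,0,0,0,-28.5,40]
}}

```text
time: 4.03
tcp_pos: [0.582, -0.0967, 0.2062]
orientation: [-0.679, 0.734, 0.0, -0.0]
ft_force: [-0.9, 0.2, -0.1]
grip_width: 0.0399
```

Run:
```python
from h import *
o=st(); print(rel([.582,-.097,.0813],-93.8))
m=K("wrist"); p,d=r.capture("wrist"); cv2.imwrite("pics/w2.png",p)
for q in ["door_handle","door_hinge","gap_mouth"]:
    for x in r.pinpoint(q,"wrist")[:2]: print(q,x["pixel"],x["score"],at_z("wrist",x["pixel"],{"g":.075}.get(q[0],.1),m))
```

```text
t4.03 tcp [582.  -96.7 206.2] a -94.41 tilt [-0.0001  0.0001] F [-0.93  0.17 -0.07] M [0.   0.05 0.03] w 39.9 q [-0.16  0.41  0.17  1.33  0.   -1.66]
(array([  0.3,  -0. , 124.9]), array([ 0. ,  0. , -0.6]))
door_handle [321.0, 240.6] 0.61 [ 0.58318851 -0.09319224  0.1       ]
gap_mouth [320.8, 239.5] 0.42 [ 0.58386749 -0.08667467  0.075     ]
```

View pics/w2.png

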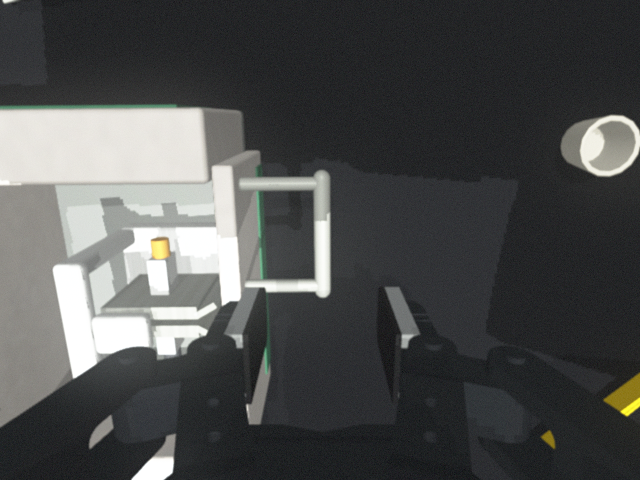

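Request:
{"name": "arm_command", "arguments": {
  "moves": [0,0,30,0,0,0,40,0,0,60,0,0,0,40,0,0,90,0,0,0,40,0,0,115,0,0,0,40,0,0,125,0,0,0,40,0,0,125,0,0,0,40]
}}

```text
time: 4.73
tcp_pos: [0.5806, -0.0965, 0.0792]
orientation: [-0.678, 0.736, 0.002, -0.001]
ft_force: [-0.6, -0.0, 0.2]
grip_width: 0.04
```

Request:
{"name": "arm_command", "arguments": {
  "moves": [0,0,0,0,0,0,8,0,0,0,0,0,0,4,0,0,0,0,0,0,4,0,0,0,0,0,0,4,0,0,0,0,0,0,4],
  "grip_force": 25
}}

```text
time: 5.15
tcp_pos: [0.5821, -0.0968, 0.0831]
orientation: [-0.678, 0.735, -0.0, 0.0]
ft_force: [-8.7, 0.3, 8.5]
grip_width: 0.0088
```

Run:
```python
from h import *
o=st()
import numpy as np
yaw=np.radians(-3.8); ax=np.array([np.cos(yaw),np.sin(yaw)]); ay=np.array([-ax[1],ax[0]])
b=o["tcp_pos"][:2]
for dx in (.054,):
    H=b+ax*dx+ay*.155; print("hinge",H)
    a0=-94.4; m0=R.from_quat(o["orientation"])
    for th in range(0,101,5):
        c,s=np.cos(np.radians(-th)),np.sin(np.radians(-th)); v=b-H
        p=H+np.array([c*v[0]-s*v[1],s*v[0]+c*v[1]])
        print(th,np.round(p,3),np.round(m0.inv().apply([*(p-b),0])*1000,1))
```

```text
t5.15 tcp [582.1 -96.8  83.1] a -94.59 tilt [ 0.0009 -0.0003] F [-8.67  0.33  8.46] M [0.14 1.65 0.11] w 8.8 q [-0.16  0.46 -0.06  1.04 -0.   -1.66]
hinge [0.64623252 0.05423082]
0 [ 0.582 -0.097] [ 0. -0.  0.]
5 [ 0.569 -0.091] [-5.1 13.4 -0. ]
10 [ 0.557 -0.083] [-11.4  26.3  -0. ]
15 [ 0.545 -0.075] [-18.7  38.5  -0. ]
20 [ 0.534 -0.066] [-27.1  50.1  -0.1]
25 [ 0.524 -0.056] [-36.5  61.   -0.1]
30 [ 0.515 -0.045] [-46.8  70.9  -0.1]
35 [ 0.507 -0.033] [-57.9  79.9  -0.1]
40 [ 0.5  -0.02] [-69.8  88.   -0.1]
45 [ 0.494 -0.007] [-82.3  94.9  -0.1]
50 [0.489 0.006] [-9.530e+01  1.008e+02 -1.000e-01]
55 [0.486 0.02 ] [-1.089e+02  1.055e+02 -1.000e-01]
60 [0.483 0.034] [-1.228e+02  1.089e+02 -1.000e-01]
65 [0.482 0.049] [-1.369e+02  1.112e+02 -1.000e-01]
70 [0.482 0.063] [-1.512e+02  1.122e+02 -1.000e-01]
75 [0.484 0.077] [-1.655e+02  1.120e+02 -1.000e-01]
80 [0.486 0.091] [-1.798e+02  1.105e+02 -1.000e-01]
85 [0.49  0.105] [-193.8  107.8   -0.2]
90 [0.495 0.118] [-2.076e+02  1.039e+02 -2.000e-01]
95 [0.501 0.131] [-2.21e+02  9.88e+01 -2.00e-01]
100 [0.509 0.144] [-2.338e+02  9.250e+01 -1.000e-01]
```

Request:
{"name": "arm_command", "arguments": {
  "moves": [-5,13.4,0,0,0,5,4,-11.4,26.3,0,0,0,10,4,-18.7,38.5,0,0,0,15,4,-27,50,0,0,0,20,4,-36.5,61,0,0,0,25,4,-46.8,70.9,0,0,0,30,4]
}}

```text
time: 5.65
tcp_pos: [0.5147, -0.0449, 0.083]
orientation: [-0.463, 0.887, -0.001, 0.0]
ft_force: [-5.9, -4.4, 10.0]
grip_width: 0.0087
```

Run:
```python
from h import *
o=st()
p,d=r.capture("top"); cv2.imwrite("pics/t1.png",p[100:340,200:520])
```

```text
t5.65 tcp [514.7 -44.9  83. ] a -124.88 tilt [ 0.0014 -0.0017] F [-5.93 -4.41 10.03] M [-0.69  1.2   0.25] w 8.7 q [-0.09  0.32 -0.28  0.97 -0.   -1.05]
```

View pics/t1.png

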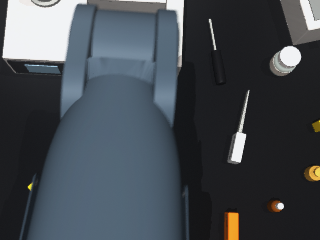

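Request:
{"name": "arm_command", "arguments": {
  "moves": [-5,13.4,0,0,0,5,4,-11.4,26.3,0,0,0,10,4,-18.7,38.5,0,0,0,15,4,-27,50,0,0,0,20,4,-36.5,61,0,0,0,25,4,-46.8,70.9,0,0,0,30,4]
}}

```text
time: 6.2
tcp_pos: [0.4818, 0.0346, 0.083]
orientation: [-0.218, 0.976, -0.0, -0.0]
ft_force: [-16.7, -2.4, 19.7]
grip_width: 0.0092
```

Request:
{"name": "arm_command", "arguments": {
  "moves": [-5,13.4,0,0,0,5,4,-11.4,26.3,0,0,0,10,4,-18.7,38.5,0,0,0,15,4,-27,50,0,0,0,20,4,-36.5,61,0,0,0,25,4,-46.8,70.9,0,0,0,30,4]
}}

```text
time: 6.7
tcp_pos: [0.4933, 0.1203, 0.0829]
orientation: [0.042, 0.999, 0.001, -0.001]
ft_force: [-18.4, 8.0, 20.1]
grip_width: 0.0089
```

Request:
{"name": "arm_command", "arguments": {
  "moves": [-5,13.4,0,0,0,5,4,-11.4,26.3,0,0,0,10,4,-11.4,26.3,0,0,0,10,4]
}}

```text
time: 6.95
tcp_pos: [0.5081, 0.1477, 0.083]
orientation: [0.128, 0.992, 0.002, -0.001]
ft_force: [-21.5, 15.3, 19.6]
grip_width: 0.009
```

Run:
```python
from h import *
o=st()
m=K("wrist");p,d=r.capture("wrist"); cv2.imwrite("pics/w3.png",p)
```

```text
t6.95 tcp [508.1 147.7  83. ] a 165.24 tilt [-0.001   0.0051] F [-21.51  15.34  19.64] M [2.99 4.08 0.07] w 9.0 q [ 0.28  0.35 -0.24  0.98  0.01  0.54]
```

View pics/w3.png

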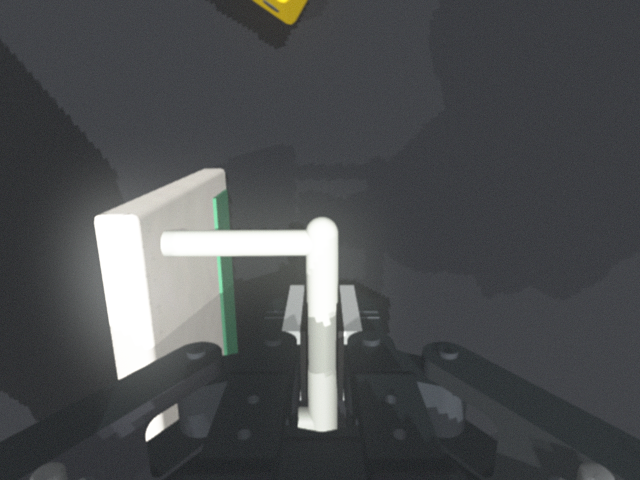

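Request:
{"name": "arm_command", "arguments": {
  "moves": [0,0,0,0,0,0,36,0,0,0,0,0,0,36,0,0,0,0,0,0,36,0,0,-10,0,0,0,36,0,0,-40,0,0,0,36,0,0,-70,0,0,0,36,0,0,-100,0,0,0,36,0,0,-130,0,0,0,36]
}}

```text
time: 7.67
tcp_pos: [0.5084, 0.1434, 0.2139]
orientation: [0.127, 0.992, 0.0, 0.0]
ft_force: [0.7, 0.9, 0.1]
grip_width: 0.0363
```

Run:
```python
from h import *
o=st()
yaw=-14.6
print(rel([.4665,-.309,.15],yaw+180))
p,d=r.capture("scene"); cv2.imwrite("pics/s1.png",p)
p,d=r.capture("top"); cv2.imwrite("pics/t2.png",p)
```

```text
t7.67 tcp [508.4 143.4 213.9] a 165.40 tilt [0.0009 0.0001] F [0.72 0.91 0.07] M [0.07 0.02 0.  ] w 36.3 q [ 0.28  0.27  0.    1.3  -0.    0.53]
(array([ -73.4, -448.4,   63.8]), array([0. , 0.1, 0. ]))
```

View pics/s1.png

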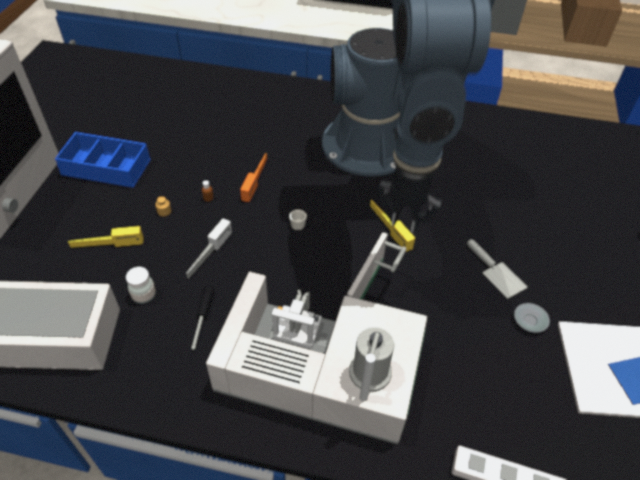

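Request:
{"name": "arm_command", "arguments": {
  "moves": [-6,-40,0,0,0,0,60,-13,-80,0,0,0,0,60,-19,-120,0,0,0,0,60,-26,-160,0,0,0,0,60,-33,-200,0,0,0,0,60,-39,-240,0,0,0,0,60,-46,-280,0,0,0,0,60,-52,-320,0,0,0,0,60]
}}

```text
time: 8.43
tcp_pos: [0.4777, -0.1812, 0.2119]
orientation: [0.127, 0.992, -0.0, 0.0]
ft_force: [0.8, 0.1, -0.0]
grip_width: 0.06
```

Request:
{"name": "arm_command", "arguments": {
  "moves": [-6,-40,5,0,0,0,60,-13,-80,10,0,0,0,60,-19,-110,15,0,0,0,60,-21,-128,20,0,0,0,60,-21,-128,20,0,0,0,60,-21,-128,20,0,0,0,60]
}}

```text
time: 8.93
tcp_pos: [0.4659, -0.309, 0.1912]
orientation: [0.128, 0.992, 0.0, -0.0]
ft_force: [-0.2, 0.8, 0.2]
grip_width: 0.0602
```

Run:
```python
from h import *
o=st()
m=K("wrist");p,d=r.capture("wrist"); cv2.imwrite("pics/w4.png",p); np.save("w4.npy",d)
for q,z in (("gauge_grip",.022),("gauge_tip",.014)):
    for x in r.pinpoint(q,"wrist")[:2]: print(q,x["pixel"],x["score"],at_z("wrist",x["pixel"],z,m))
C=cloud("wrist",d,m); k=(np.abs(C[...,2]-.044)<.005)&(p.min(2)>90)&(abs(C[...,0]-.466)<.06)&(abs(C[...,1]+.309)<.04)
Q=(C[k][:,:2]*1000).astype(np.float32); print(k.sum(),cv2.minAreaRect(Q), np.median(C[k][:,2]))
cv2.imwrite("pics/k4.png",k.astype(np.uint8)*255)
```

```text
t8.93 tcp [ 465.9 -309.   191.2] a 165.31 tilt [-0.0005  0.0004] F [-0.15  0.85  0.15] M [-0.03 -0.02  0.03] w 60.2 q [-0.59  0.35  0.04  1.27  0.   -0.33]
gauge_grip [320.3, 215.4] 0.94 [ 0.46967245 -0.31224674  0.022     ]
gauge_grip [74.3, 355.0] 0.81 [ 0.53239821 -0.53817636  0.022     ]
gauge_tip [319.6, 376.7] 0.63 [ 0.60856514 -0.34928651  0.014     ]
3262 ((468.3902587890625, -311.0625915527344), (23.938928604125977, 69.61965942382812), 75.55867004394531) 0.04360847878697105
```

View pics/w4.png

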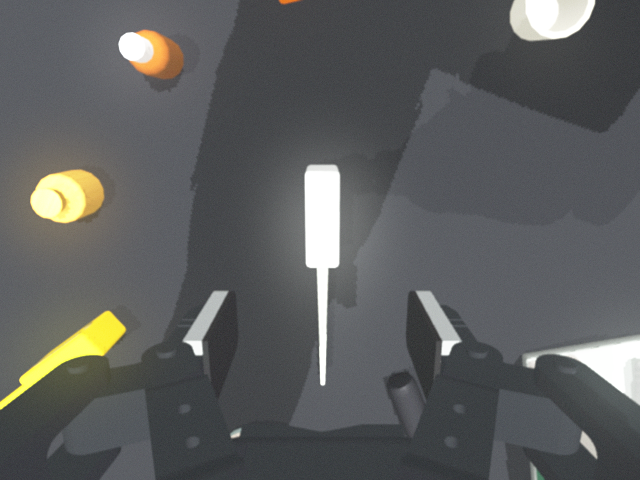

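Request:
{"name": "arm_command", "arguments": {
  "moves": [-2,-0.5,40,0,0,0,60,-2,-0.5,80,0,0,0,60,-2,-0.5,120,0,0,0,60,-2,-0.5,150,0,0,0,60,-2,-0.5,170,0,0,0,60,-2,-0.5,178,0,0,0,60,-2,-0.5,182,0,0,0,60,-2,-0.5,182,0,0,0,60]
}}

```text
time: 9.75
tcp_pos: [0.4688, -0.3089, 0.0098]
orientation: [0.126, 0.992, -0.0, 0.0]
ft_force: [-0.5, 0.2, 0.6]
grip_width: 0.0603
```

Request:
{"name": "arm_command", "arguments": {
  "moves": [0,0,0,0,0,0,30,0,0,0,0,0,0,15,0,0,0,0,0,0,15,0,0,0,0,0,0,15,0,0,0,0,0,0,15,0,0,0,0,0,0,15],
  "grip_force": 60
}}

```text
time: 10.25
tcp_pos: [0.4691, -0.3097, 0.0107]
orientation: [0.127, 0.992, -0.0, 0.001]
ft_force: [-0.6, 0.8, 9.7]
grip_width: 0.0231
```

Run:
```python
from h import *
o=st()
```

```text
t10.25 tcp [ 469.1 -309.7   10.7] a 165.43 tilt [ 0.0019 -0.0011] F [-0.64  0.8   9.68] M [0.33 0.2  0.01] w 23.1 q [-0.58  0.47 -0.25  0.85  0.   -0.33]
```

Request:
{"name": "arm_command", "arguments": {
  "moves": [0,0,-20,0,0,0,15,0,0,-50,0,0,0,15,0,0,-80,0,0,0,15,0,0,-110,0,0,0,15,0,0,-140,0,0,0,15,0,0,-140,0,0,0,15]
}}

```text
time: 10.75
tcp_pos: [0.4705, -0.3107, 0.1557]
orientation: [0.127, 0.992, -0.002, 0.004]
ft_force: [0.9, -0.3, -0.3]
grip_width: 0.0234
```

Run:
```python
from h import *
o=st(); print(rel([.478,-.034,.13],176.2))
m=K("wrist");p,d=r.capture("wrist"); cv2.imwrite("pics/w5.png",p); np.save("w5.npy",d)
C=cloud("wrist",d,m); 
for v in (300,330,350,380,400): print(v,[np.round(C[v,u]*1000,0) for u in (300,322,345)])
for q in ("gauge_grip","gauge_tip"):
    for x in r.pinpoint(q,"wrist")[:2]: print(q,x["pixel"],x["score"])
```

```text
t10.75 tcp [ 470.5 -310.7  155.7] a 165.43 tilt [ 0.0071 -0.0047] F [ 0.86 -0.3  -0.3 ] M [-0.   -0.03  0.02] w 23.4 q [-0.58  0.36 -0.03  1.17  0.   -0.33]
(array([ 62.6, 269.7,  24.5]), array([ -0.2,   0.4, -10.8]))
300 [array([ 452., -313.,  188.]), array([ 453., -307.,  189.]), array([ 454., -301.,  189.])]
330 [array([ 460., -316.,  189.]), array([ 462., -310.,  189.]), array([ 464., -303.,  188.])]
350 [array([ 466., -317.,  189.]), array([ 469., -311.,  188.]), array([ 470., -305.,  188.])]
380 [array([ 476., -320.,  188.]), array([ 478., -314.,  189.]), array([ 479., -307.,  189.])]
400 [array([ 483., -322.,  188.]), array([ 484., -315.,  189.]), array([ 485., -309.,  190.])]
gauge_grip [48.8, 373.5] 0.8
gauge_grip [320.7, 321.5] 0.57
```

View pics/w5.png

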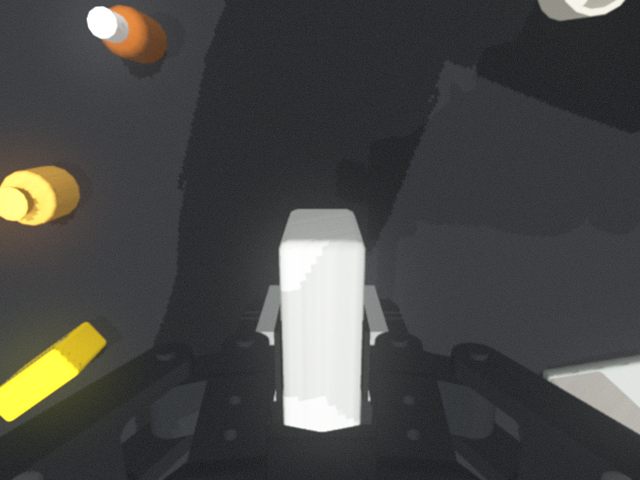

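Request:
{"name": "arm_command", "arguments": {
  "moves": [8,35,0,0,0,-2,15,16,70,3,0,0,-4,15,24,105,6,0,0,-6,15,33,140,10,0,0,-8,15,41,175,14,0,0,-9,15,49,210,18,0,0,-10,15,56,242,22,0,0,-10.8,15,62.6,269.7,25,0,0,-10.8,15]
}}

```text
time: 11.57
tcp_pos: [0.4743, -0.0303, 0.1228]
orientation: [0.032, 0.999, 0.0, -0.001]
ft_force: [0.5, -0.2, -1.9]
grip_width: 0.0234
```

Run:
```python
from h import *
o=st()
for n in ("top","scene"):
    m=K(n);p,d=r.capture(n); cv2.imwrite(f"pics/{n}6.png",p); np.save(n+"6.npy",d)
    for q in ("gauge_tip","gap_mouth"):
        for x in r.pinpoint(q,n)[:3]: print(n,q,np.round(x["pixel"],1),round(x["score"],2),at_z(n,x["pixel"],.075 if "gap" in q else .13+.0033,m))
p=cv2.imread("pics/top6.png");cv2.imwrite("pics/c6.png",cv2.resize(p[110:230,260:400],None,fx=5,fy=5,interpolation=cv2.INTER_CUBIC))
p=cv2.imread("pics/scene6.png");cv2.imwrite("pics/d6.png",cv2.resize(p[200:350,220:400],None,fx=4,fy=4,interpolation=cv2.INTER_CUBIC))
```

```text
t11.57 tcp [474.3 -30.3 122.8] a 176.32 tilt [-0.0023  0.0004] F [ 0.51 -0.21 -1.91] M [-0.    0.02  0.01] w 23.4 q [-0.06  0.21 -0.31  1.05  0.    0.  ]
top gauge_tip [430.9 392.3] 0.91 [ 0.16115627 -0.25475254  0.1333    ]
top gauge_tip [582.1 202.7] 0.59 [ 0.5458635  -0.59931269  0.1333    ]
scene gauge_tip [307.1 275.9] 0.9 [ 0.63090614 -0.04232841  0.1333    ]
scene gauge_tip [ 66.7 244.5] 0.85 [ 0.67009537 -0.59272183  0.1333    ]
scene gauge_tip [267.9 154.6] 0.77 [ 0.2650829  -0.23385057  0.1333    ]
scene gap_mouth [301.6 300.9] 0.72 [ 0.65857403 -0.04811322  0.075     ]
```

View pics/c6.png

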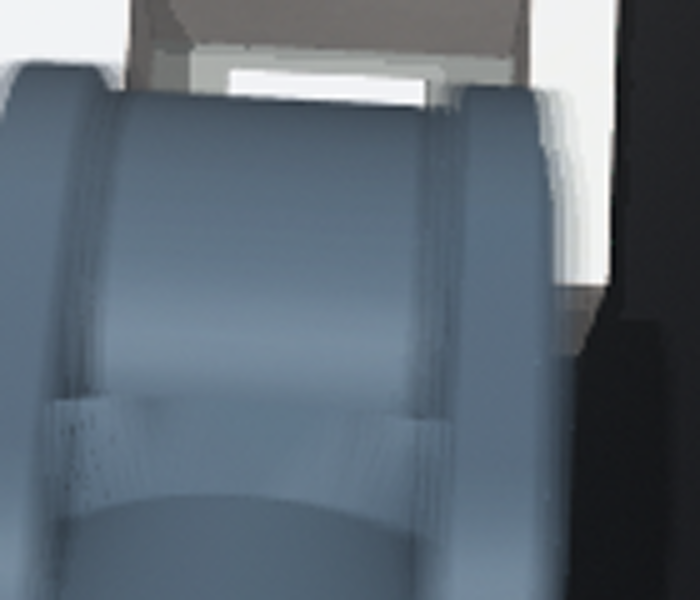

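View pics/d6.png

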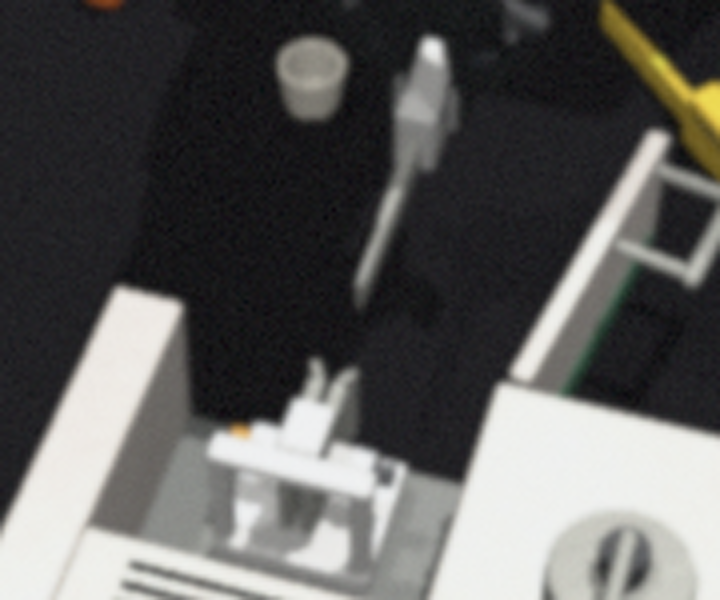

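Request:
{"name": "arm_command", "arguments": {
  "moves": [0,0,20,0,0,0,15,0,0,40,0,0,0,15,0,0,52,0,0,0,15,0,0,52,0,0,0,15,0,0,52,0,0,0,15,0,0,52,0,0,0,15]
}}

```text
time: 12.37
tcp_pos: [0.476, -0.033, 0.073]
orientation: [0.033, 0.999, -0.0, 0.0]
ft_force: [0.9, 1.0, -1.9]
grip_width: 0.0229
```

Run:
```python
from h import *
o=st()
n="scene"
m=K(n);p,d=r.capture(n); cv2.imwrite(f"pics/{n}7.png",p)
for q in ("gauge_tip","gap_mouth"):
    for x in r.pinpoint(q,n)[:2]: print(n,q,np.round(x["pixel"],1),round(x["score"],2),at_z(n,x["pixel"],.075,m))
t=o["tcp_pos"]; yaw=np.radians(176.2-180); u=np.array([np.cos(yaw),np.sin(yaw),0])
for z in (-.01,0,.01): print("pred tip",t+u*.1434+[0,0,.0033+z],proj(n,t+u*.1434+[0,0,.0033+z],m))
x0,y0=270,240
im=cv2.resize(p[240:330,260:350],None,fx=6,fy=6,interpolation=cv2.INTER_CUBIC); cv2.imwrite("pics/d7.png",im)
```

```text
t12.37 tcp [476. -33.  73.] a 176.18 tilt [ 0.0007 -0.0001] F [ 0.94  1.04 -1.86] M [ 0.01 -0.01  0.04] w 22.9 q [-0.07  0.26 -0.39  0.92 -0.   -0.  ]
scene gauge_tip [307.3 288.1] 0.9 [ 0.62122338 -0.0438028   0.075     ]
scene gauge_tip [266.5 155.9] 0.84 [ 0.20681577 -0.25696914  0.075     ]
scene gap_mouth [300.2 306.1] 0.67 [ 0.67291199 -0.04784735  0.075     ]
scene gap_mouth [350.6 297.4] 0.18 [0.62387245 0.05672908 0.075     ]
pred tip [ 0.6190456  -0.04248271  0.06632507] (np.float64(308.05799338741747), np.float64(289.7083863970068))
pred tip [ 0.6190456  -0.04248271  0.07632507] (np.float64(308.0878645562899), np.float64(287.1090962632121))
pred tip [ 0.6190456  -0.04248271  0.08632507] (np.float64(308.11807903196797), np.float64(284.47993270877737))
```

View pics/d7.png

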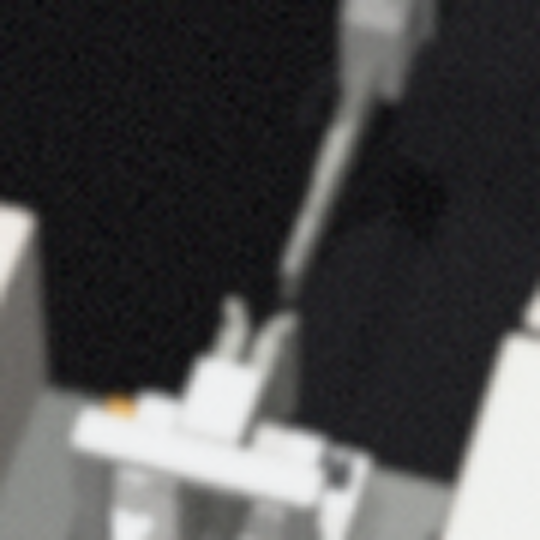

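Run:
```python
from h import *
print(proj("scene",[.650,-.0456,.105]),at_z("scene",(303.4,291.6),.105))
u=np.array([.9978,-.0663]); n=np.array([.0663,.9978])
for p in ([.663,-.0465],[.6599,-.0461],[.692,-.0482],at_z("scene",(303.4,291.6),.105)[:2],[.664168,-.047075],[.6729,-.0478],[.619,-.0425]): print(np.round(np.dot(p,u),4),np.round(np.dot(p,n),4))
```

```text
(np.float64(303.6008639499185), np.float64(290.1524110360433)) [ 0.65391853 -0.04511795  0.105     ]
0.6646 -0.0024
0.6615 -0.0022
0.6937 -0.0022
0.6555 -0.0017
0.6658 -0.0029
0.6746 -0.0031
0.6205 -0.0014
```

Request:
{"name": "arm_command", "arguments": {
  "moves": [-5,-0.8,1.3,0,0,0,15,-12,-0.8,1.3,0,0,0,15,-20,-0.8,1.3,0,0,0,15,-25,-0.8,1.3,0,0,0,15,-25,-0.8,1.3,0,0,0,15,-25,-0.8,1.3,0,0,0,15]
}}

```text
time: 13.02
tcp_pos: [0.5007, -0.0348, 0.0708]
orientation: [0.033, 0.999, 0.0, -0.0]
ft_force: [-0.7, -1.2, -2.0]
grip_width: 0.0231
```

```bash
cat >> h.py <<'E'
def avg(n=12,cam="scene"):
    F=[];M=[];T=[]
    for i in range(n):
        p,d=r.capture(cam); o=r.get_obs(); F.append(o["ft_force"]);M.append(o["moment"]);T.append(o["tcp_pos"])
    F=np.array(F)@np.array([[.9978,.0663,0],[-.0663,.9978,0],[0,0,1]]).T  # analyser axes (x into the bay)
    F=np.array([[f[0],f[1],f[2]] for f in F])
    print("n",n,"Fa",np.round(F.mean(0),2),"+-",np.round(F.std(0)/np.sqrt(n),2),"M",np.round(np.mean(M,0),3),"tcp",np.round(np.mean(T,0)*1000,2)); return p
E
sed -i 's/\[\[.9978,.0663,0\],\[-.0663,.9978,0\]/[[.9978,-.0663,0],[.0663,.9978,0]/' h.py
python3 - <<'E'
from h import *
st(); p=avg(); cv2.imwrite("pics/d8.png",cv2.resize(p[240:330,260:350],None,fx=6,fy=6,interpolation=cv2.INTER_CUBIC)); st()
E
```

```text
t13.02 tcp [500.7 -34.8  70.8] a 176.24 tilt [-0.0003  0.    ] F [-0.68 -1.16 -2.02] M [-0.01  0.1   0.02] w 23.1 q [-0.07  0.31 -0.33  0.93  0.   -0.  ]
n 12 Fa [ 0.14 -0.24 -1.65] +- [0.12 0.11 0.14] M [-0.004  0.031  0.019] tcp [500.31 -34.82  71.  ]
t13.62 tcp [500.4 -34.8  71. ] a 176.24 tilt [0.0001 0.    ] F [-0.37 -0.16 -2.06] M [-0.01  0.04  0.02] w 23.4 q [-0.07  0.31 -0.33  0.93  0.   -0.  ]
```

View pics/d8.png

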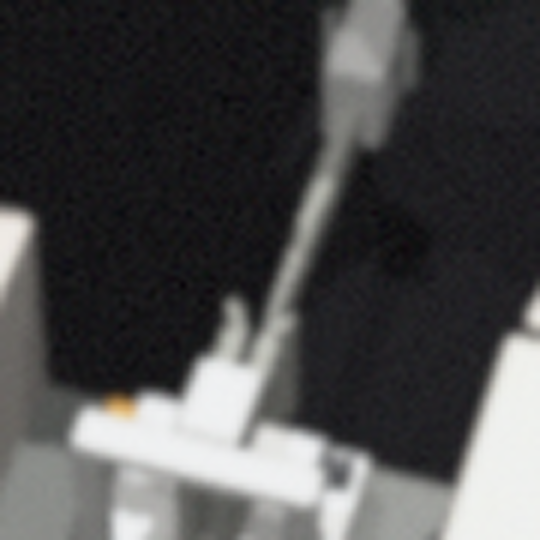

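Request:
{"name": "arm_command", "arguments": {
  "moves": [-5,0,0,0,0,0,15,-10,0,0,0,0,0,15,-15,0,0,0,0,0,15,-20,0,0,0,0,0,15,-25,0,0,0,0,0,15,-30,0,0,0,0,0,15,-35,0,0,0,0,0,15,-35,0,0,0,0,0,15]
}}

```text
time: 14.28
tcp_pos: [0.5364, -0.0372, 0.0709]
orientation: [0.033, 0.999, -0.0, 0.0]
ft_force: [0.2, -0.7, -1.2]
grip_width: 0.0236
```

Run:
```python
from h import *
st(); p=avg(14); cv2.imwrite("pics/d9.png",cv2.resize(p[240:330,260:350],None,fx=6,fy=6,interpolation=cv2.INTER_CUBIC)); st()
```

```text
t14.28 tcp [536.4 -37.2  70.9] a 176.24 tilt [ 0.0004 -0.0001] F [ 0.23 -0.7  -1.16] M [-0.02  0.09  0.01] w 23.6 q [-0.07  0.37 -0.23  0.96 -0.   -0.  ]
n 14 Fa [ 0.09 -0.09 -1.41] +- [0.13 0.09 0.1 ] M [ 0.005  0.034 -0.003] tcp [535.3  -37.13  71.  ]
t14.98 tcp [535.3 -37.1  71. ] a 176.24 tilt [-0. -0.] F [ 0.4  -0.07 -1.2 ] M [-0.01  0.04 -0.02] w 23.3 q [-0.07  0.37 -0.24  0.96 -0.   -0.  ]
```

View pics/d9.png

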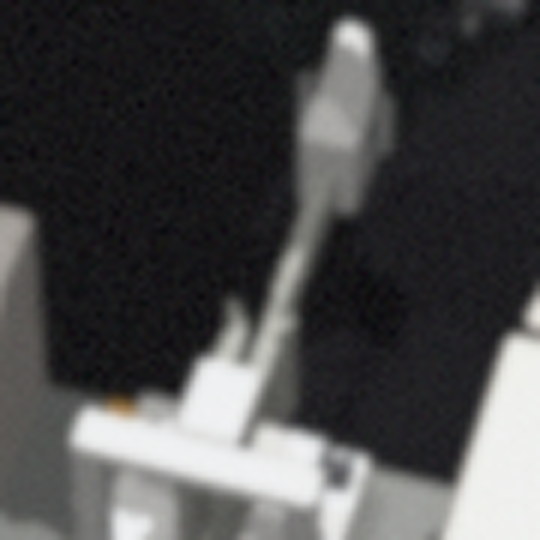

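Request:
{"name": "arm_command", "arguments": {
  "moves": [-2,0,0,0,0,0,15,-4,0,0,0,0,0,15,-6,0,0,0,0,0,15,-8,0,0,0,0,0,15,-9,0,0,0,0,0,15,-10,0,0,0,0,0,15]
}}

```text
time: 15.48
tcp_pos: [0.5455, -0.0378, 0.071]
orientation: [0.033, 0.999, -0.0, -0.0]
ft_force: [-0.4, 0.7, -1.6]
grip_width: 0.0232
```

```bash
python3 -c "
from h import *
st(); avg(8); st()"
```

```text
t15.48 tcp [545.5 -37.8  71. ] a 176.24 tilt [-0.0001 -0.    ] F [-0.39  0.74 -1.59] M [ 0.01  0.07 -0.03] w 23.2 q [-0.07  0.39 -0.21  0.97 -0.   -0.  ]
n 8 Fa [-0.07 -0.25 -1.57] +- [0.17 0.16 0.22] M [0.003 0.031 0.002] tcp [545.36 -37.79  70.98]
t15.88 tcp [545.3 -37.8  71. ] a 176.24 tilt [-0.  0.] F [ 0.01 -1.01 -0.64] M [ 0.02  0.04 -0.04] w 23.5 q [-0.07  0.39 -0.21  0.97  0.   -0.  ]
```

Request:
{"name": "arm_command", "arguments": {
  "moves": [-2,0,0,0,0,0,15,-4,0,0,0,0,0,15,-6,0,0,0,0,0,15,-8,0,0,0,0,0,15,-9,0,0,0,0,0,15,-10,0,0,0,0,0,15]
}}

```text
time: 16.38
tcp_pos: [0.5555, -0.0385, 0.071]
orientation: [0.033, 0.999, 0.0, -0.0]
ft_force: [-0.7, -0.1, -0.8]
grip_width: 0.023
```

```bash
python3 -c "
from h import *
st(); avg(8); st()"
```

```text
t16.38 tcp [555.5 -38.5  71. ] a 176.24 tilt [-0.0001  0.    ] F [-0.66 -0.06 -0.75] M [ 0.01  0.05 -0.01] w 23.0 q [-0.07  0.41 -0.18  0.98  0.   -0.  ]
n 8 Fa [-0.05 -0.25 -1.53] +- [0.14 0.17 0.09] M [0.023 0.02  0.008] tcp [555.34 -38.45  70.98]
t16.78 tcp [555.3 -38.4  71. ] a 176.24 tilt [0. 0.] F [ 0.16  0.43 -1.25] M [ 0.02 -0.03 -0.  ] w 23.2 q [-0.07  0.41 -0.18  0.98  0.   -0.  ]
```

Request:
{"name": "arm_command", "arguments": {
  "moves": [-1,0,0,0,0,0,15,-2,0,0,0,0,0,15,-3,0,0,0,0,0,15,-4,0,0,0,0,0,15,-5,0,0,0,0,0,15,-6,0,0,0,0,0,15]
}}

```text
time: 17.28
tcp_pos: [0.5614, -0.0388, 0.071]
orientation: [0.033, 0.999, 0.0, -0.0]
ft_force: [0.5, 0.8, -1.4]
grip_width: 0.0236
```

```bash
python3 -c "
from h import *
avg(8)"
```

```text
n 8 Fa [ 0.06 -0.16 -1.49] +- [0.15 0.14 0.2 ] M [ 0.011  0.021 -0.006] tcp [561.37 -38.85  70.99]
```

Request:
{"name": "arm_command", "arguments": {
  "moves": [-1,0,0,0,0,0,15,-2,0,0,0,0,0,15,-3,0,0,0,0,0,15,-4,0,0,0,0,0,15,-5,0,0,0,0,0,15,-6,0,0,0,0,0,15]
}}

```text
time: 18.18
tcp_pos: [0.5673, -0.0392, 0.0709]
orientation: [0.033, 0.999, 0.0, -0.0]
ft_force: [-2.0, 1.0, -2.1]
grip_width: 0.0232
```

```bash
python3 -c "
from h import *
avg(8)"
```

```text
n 8 Fa [ 0.3  -0.36 -2.06] +- [0.2  0.15 0.25] M [0.015 0.067 0.005] tcp [567.42 -39.24  70.99]
```

Request:
{"name": "arm_command", "arguments": {
  "moves": [-1,0,0,0,0,0,15,-2,0,0,0,0,0,15,-3,0,0,0,0,0,15,-4,0,0,0,0,0,15,-5,0,0,0,0,0,15,-6,0,0,0,0,0,15]
}}

```text
time: 19.08
tcp_pos: [0.5732, -0.0396, 0.0709]
orientation: [0.033, 0.999, 0.0, -0.0]
ft_force: [-3.5, 0.0, -2.0]
grip_width: 0.0231
```

```bash
python3 -c "
from h import *
avg(8);st()"
```

```text
n 8 Fa [-1.33 -0.22 -2.7 ] +- [0.21 0.14 0.22] M [0.041 0.403 0.026] tcp [573.38 -39.63  70.97]
t19.48 tcp [573.4 -39.6  71. ] a 176.24 tilt [0.0002 0.    ] F [-0.39 -0.5  -2.45] M [0.   0.3  0.01] w 23.3 q [-0.07  0.44 -0.13  1.    0.   -0.  ]
```

Request:
{"name": "arm_command", "arguments": {
  "moves": [-1,0,0,0,0,0,15,-2,0,0,0,0,0,15]
}}

```text
time: 19.65
tcp_pos: [0.5751, -0.0398, 0.071]
orientation: [0.033, 0.999, 0.0, -0.0]
ft_force: [-4.0, 0.8, -1.8]
grip_width: 0.0232
```

Request:
{"name": "arm_command", "arguments": {
  "moves": [-1,0,0,0,0,0,15]
}}

```text
time: 19.73
tcp_pos: [0.5761, -0.0398, 0.0709]
orientation: [0.033, 0.999, 0.0, -0.0]
ft_force: [-4.8, 0.7, -1.1]
grip_width: 0.0232
```

Request:
{"name": "arm_command", "arguments": {
  "moves": [-1,0,0,0,0,0,15]
}}

```text
time: 19.82
tcp_pos: [0.5772, -0.0399, 0.0709]
orientation: [0.033, 0.999, -0.0, -0.0]
ft_force: [-4.4, 0.2, -0.7]
grip_width: 0.0234
```

Request:
{"name": "arm_command", "arguments": {
  "moves": [-1,0,0,0,0,0,15]
}}

```text
time: 19.9
tcp_pos: [0.5782, -0.04, 0.0709]
orientation: [0.033, 0.999, 0.0, -0.0]
ft_force: [-4.4, 0.1, -0.6]
grip_width: 0.0234
```

```bash
python3 -c "
from h import *
st();avg(8);st()"
```

```text
t19.90 tcp [578.2 -40.   70.9] a 176.24 tilt [-0.0004  0.0001] F [-4.39  0.08 -0.61] M [0.1  0.99 0.03] w 23.4 q [-0.07  0.45 -0.11  1.01  0.   -0.  ]
n 8 Fa [-2.91  0.1  -2.46] +- [0.31 0.17 0.19] M [0.064 0.684 0.005] tcp [578.35 -39.97  70.98]
t20.30 tcp [578.3 -40.   71. ] a 176.24 tilt [ 0.0001 -0.    ] F [-2.2   0.73 -2.6 ] M [ 0.09  0.58 -0.02] w 23.1 q [-0.07  0.45 -0.11  1.01 -0.   -0.  ]
```

Request:
{"name": "arm_command", "arguments": {
  "moves": [-1,0,0,0,0,0,15]
}}

```text
time: 20.38
tcp_pos: [0.579, -0.04, 0.071]
orientation: [0.033, 0.999, 0.0, -0.0]
ft_force: [-5.0, 0.7, -0.7]
grip_width: 0.0234
```

Request:
{"name": "arm_command", "arguments": {
  "moves": [-1,0,0,0,0,0,15]
}}

```text
time: 20.47
tcp_pos: [0.5801, -0.0401, 0.071]
orientation: [0.033, 0.999, 0.0, -0.0]
ft_force: [-5.4, 1.0, -1.2]
grip_width: 0.0232
```

Request:
{"name": "arm_command", "arguments": {
  "moves": [-1,0,0,0,0,0,15]
}}

```text
time: 20.55
tcp_pos: [0.5811, -0.0402, 0.071]
orientation: [0.033, 0.999, 0.0, -0.0]
ft_force: [-5.5, 0.8, -1.1]
grip_width: 0.0232
```

Run:
```python
from h import *
st();p=avg(10);st()
cv2.imwrite("pics/s10.png",p)
cv2.imwrite("pics/d10.png",cv2.resize(p[230:330,250:400],None,fx=5,fy=5,interpolation=cv2.INTER_CUBIC))
```

```text
t20.55 tcp [581.1 -40.2  71. ] a 176.24 tilt [-0.0004  0.    ] F [-5.5   0.78 -1.09] M [0.05 1.14 0.01] w 23.2 q [-0.07  0.46 -0.1   1.01  0.   -0.  ]
n 10 Fa [-4.16  0.22 -2.14] +- [0.2  0.19 0.18] M [0.08  0.928 0.005] tcp [581.25 -40.16  70.98]
t21.05 tcp [581.2 -40.1  71. ] a 176.24 tilt [-0.0001  0.    ] F [-3.67  0.59 -1.89] M [0.04 0.9  0.01] w 23.4 q [-0.07  0.46 -0.1   1.01 -0.   -0.  ]
```

View pics/d10.png

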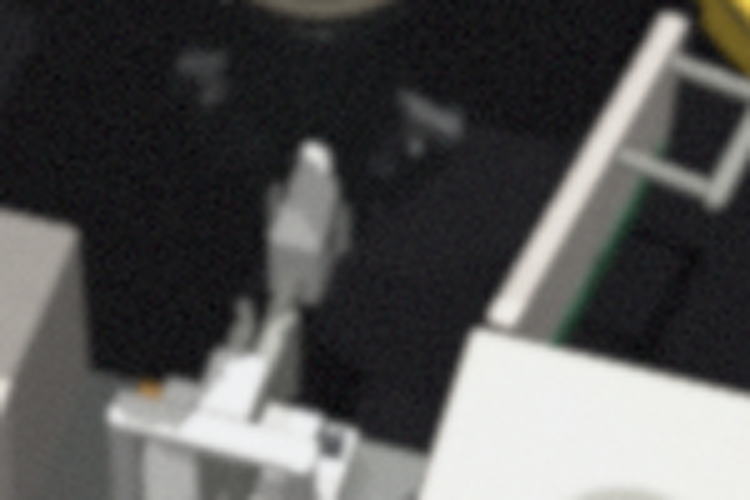

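View pics/s10.png

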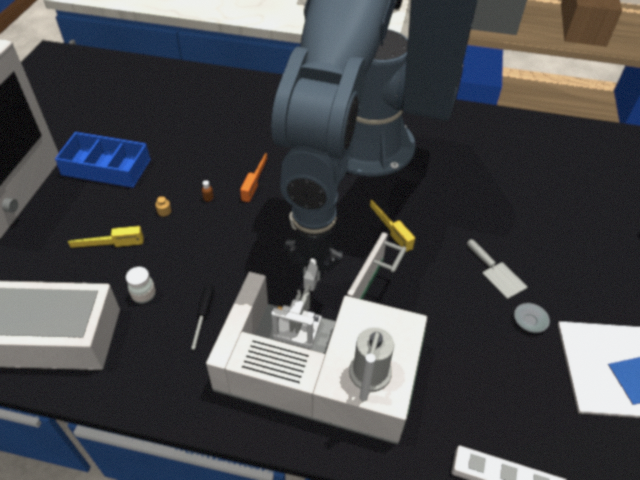

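```bash
python3 -c "
from h import *
st();print(r.sign_off())"
```

```text
t21.05 tcp [581.2 -40.1  71. ] a 176.24 tilt [-0.0001  0.    ] F [-3.67  0.59 -1.89] M [0.04 0.9  0.01] w 23.4 q [-0.07  0.46 -0.1   1.01 -0.   -0.  ]
the job is handed in; nothing more can be done
None
```

I opened the door to about 100° by its bar and let go. I then picked up the aluminium gauge and slid its blade level into the gap. I handed the job in at 21 s, still gripping the gauge at 60 N.

**Depth and push:**
- The blade first touched both plates at about 562 mm TCP x, and I stopped at about 581 mm, roughly 19 mm deeper.
- The drag rose steadily to 5.5 N while sliding. Divided by the 1.2 friction factor, that is a push of about 4.6 N on one plate, inside the 3 to 8 N snug range.
- By the depth past touch at 0.26 N per mm, the push comes out at about 5.0 N.

**Last checks:**
- **Grip and level:** the tool was vertical to within 0.1°. The grip width was steady at about 23.4 mm, and nothing suggested the gauge had slipped.
- **Scene picture:** it shows the blade in the gap, the door still wide open and the other things on the bench in place. The door angle is only estimated from the gripper's path and the pictures.

**What disagreed:** once the arm stopped, the measured axial force fell from 5.5 N to an average of 4.2 N, with a last reading of 3.7 N. I put this down to friction relaxing after the motion. I trusted the forces measured while sliding, together with the depth, rather than the reading at rest.

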